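Lay out a pile of sewing-machine parts in their trays

ROBOT

A 6-joint arm with a two-finger parallel gripper is mounted at the origin on the work surface. World frame = base frame: x ahead of the robot, y to its left, z up, the work surface at z = 0. Lengths are in mm, angles in rad, forces in N, time in s.
With the tool pointing down it reaches from about 350 to 975 mm from the base axis. Payload 7.1 kg.
Tool frame: the origin (TCP) lies between the finger pads; the fingertips stand 19 mm ahead of it and the grasp point (between the pads) is the TCP (ctrl.tcp_to_tips is the distance from the TCP to the fingertips, in mm); z points along the fingers, y is the line along which they close (so a half turn about z gives the same grasp; the last joint's range is limited). The gripper opens to 88 mm and grips with 3 to 60 N. Pads are 20 mm wide; open, the fingers measure 115 mm over their backs; the gripper's body (75 mm by 178 mm) begins 61 mm behind the grasp point.
Start: joints at [1.32, 0.423, 1.63, -0, 1.089, -0.019], TCP at [143.55, 608.275, 241.675] pointing down, gripper open.
Joint ranges: [-3, 3], [-0.9, 2.11], [0.09, 2.58], [-1.31, 4.45], [0.11, 2.69], [-2.54, 2.54]. Speed limits (rad/s): [2.39, 2.39, 3.01, 3.14, 3.14, 3.14].

INTERFACE

Orientations are given as a rotation vector (axis times angle).
In Python, from workcell import status, optics, ctrl gives the robot as it stands. The module is installed in compiled form; this text tells all that it offers.
- The arm moves only by the shell command python3 -m inch 'ROWS'. ROWS is JSON, a list that holds one entry, the list of rows, each a list of 7 numbers: the shift along the tool's x, y, z in mm, then the turn, a rotation vector about the tool's x, y, z in rad, then the opening in per cent of the stroke, from 0 (shut) to 100 (fully open). A call has 1 to 20 rows; each row is the pose to reach, as a shift and turn from the pose commanded when the call began, along the tool's axes at that moment; what a row does not reach only later rows make up. A row lasts 1/10 s, in which the tool goes at most 50 mm and 8.59 degrees, less where a joint would pass 70% of its speed; a pose out of reach is approached as far as the arm can. A call with a gripper value outside its range is refused whole. The fingers move at their own pace and stop on an object; the grip force is fixed at half the most. Time passes only in rows, so rows that repeat a pose let the fingers close. It gives the time, the measured TCP pose, the force, the opening and the grip force at its end, in the units of the state.
- status.get_obs(): the state, without advancing time (a new reading comes with each control period).
- optics.get_image(name): name is "scene" or "top" or "wrist"; returns a dict with "frame" (420x560x3 uint8, red, green, blue), "fx", "fy", "cx", "cy" (pixels), "k1" (the pictures are not rectified: a ray, as slopes to the right and down, at radius r is drawn at 1 + k1 r^2 times it, then the intrinsics apply), "rvec" (rotation vector, rad) and "tvec" (3), from world to camera coordinates, as OpenCV has them; the wrist camera has in their place "hand_eye" (4x4, takes a point from camera to tool coordinates, whose origin is the TCP and whose axes are the flange's). Camera axes: x right, y down, z forward; pixel columns grow to the right and rows downward; lengths in mm; the calibration is good to about 2 mm. A picture is of the moment at which its call begins: read the wrist's pose just before it. There is no depth.
- ctrl.close_job(): hands the job in; it is judged then, once.
The state is a dict: "t": time; "qpos": joint angles; "qvel": joint speeds; "joint_torque": joint torques, N m; "ee_pos": TCP position; "orientation": TCP orientation; "ft_force": force on the tool from outside, world axes, zero at the start; "moment": the same for the moment, N m; "width": finger opening in mm; "grasp_force": force on a finger pad.
Only numpy, scipy, OpenCV 4.12 (cv2) and the standard library are available. Lean on these libraries where they do the work, as an engineer would, in place of code of your own. Each camera call takes 0.05 s, during which the arm holds its last target. There are 200 camera calls.

TASK

The parts taken out of a sewing machine are piled on the bench: an orange gear on a white belt pulley on a blue bobbin box on a black power unit. Take the pile apart from the top down, one part at a time, and set each part gently, right way up and flat on the floor of the tray of its own colour (gear in orange, then pulley in white, bobbin box in blue, power unit in black), the two boxes lying lengthwise along their trays, either way round. Leave all four lying still in their trays.

Things in the scene. Friction and masses are not known exactly. Their poses are not given: they have to be found in the camera images.
- gear: small orange toothed gear with a brass hub, upright cylinder 28 mm across and 20 mm tall, 30 g; top of the pile. Origin: centre of its underside; z is its axis, up
- pulley: white toothed belt pulley with flanges, upright cylinder 46 mm across and 20 mm tall, 70 g, flat on top. In the pile at the start it lies on the bobbin box, under the gear. Origin: centre of its underside; z is its axis, up
- bobbin_box: blue closed plastic box with a white seam, 56 x 96 x 22 mm (its x, y, z), about 110 g. In the pile at the start it lies on the power unit, under the pulley. Origin: centre of its underside; y along its length, z up
- power_unit: black box with grey vent slots on top, 66 x 130 x 28 mm (its x, y, z), about 360 g. In the pile at the start it is at the bottom, on the table. Origin: centre of its underside; y along its length, z up
- orange_tray: fixed shallow orange tray for the gear: outside 54 x 54 mm (its x, y), inside 46 x 46 mm, floor 3 mm thick, lip 4 mm wide rising 4 mm above the floor (7 mm above the table). Origin: centre of its underside, on the table; z up
- white_tray: fixed shallow white tray for the pulley: outside 72 x 72 mm (its x, y), inside 64 x 64 mm, floor 3 mm thick, lip 4 mm wide rising 4 mm above the floor (7 mm above the table). Origin: centre of its underside, on the table; z up
- blue_tray: fixed shallow blue tray for the bobbin box: outside 82 x 122 mm (its x, y), inside 74 x 114 mm, floor 3 mm thick, lip 4 mm wide rising 4 mm above the floor (7 mm above the table). Origin: centre of its underside, on the table; z up; y along its length
- black_tray: fixed shallow black tray for the power unit: outside 92 x 156 mm (its x, y), inside 84 x 148 mm, floor 3 mm thick, lip 4 mm wide rising 4 mm above the floor (7 mm above the table). Origin: centre of its underside, on the table; z up; y along its length
Not all that is in view belongs to the job. Of the things that look like the white_tray, take the one that is farthest to the robot's right at the start.

How it is judged (in metres and radians):
On the way, in this order (a step that is already met when the one before it is completed fails the run):
1. the orange gear lies flat and released in the orange tray (horizontal distance between gear and orange_tray below 0.015 m and z of gear in the frame of orange_tray below 0.006 m and angle between gear's own z axis and vertical below 0.1 rad and contact force between gear and the fingers below 0.05 N), for 0.2 s.
2. the white pulley lies flat and released in the white tray (horizontal distance between pulley and white_tray below 0.015 m and z of pulley in the frame of white_tray below 0.006 m and angle between pulley's own z axis and vertical below 0.1 rad and contact force between pulley and the fingers below 0.05 N), for 0.2 s.
3. the blue bobbin box lies flat and released in the blue tray (horizontal distance between bobbin_box and blue_tray below 0.015 m and z of bobbin_box in the frame of blue_tray below 0.006 m and angle between bobbin_box's own z axis and vertical below 0.1 rad and angle between the y axis of bobbin_box and the y axis of blue_tray, either way round below 0.25 rad and contact force between bobbin_box and the fingers below 0.05 N), for 0.2 s.
4. the black power unit lies flat and released in the black tray (horizontal distance between power_unit and black_tray below 0.015 m and z of power_unit in the frame of black_tray below 0.006 m and angle between power_unit's own z axis and vertical below 0.1 rad and angle between the y axis of power_unit and the y axis of black_tray, either way round below 0.25 rad and contact force between power_unit and the fingers below 0.05 N), for 0.2 s.
At the end, for the whole second after the job is handed in: each part lies released and at rest in the tray of its colour: centre within 15 mm of the tray's centre, underside on the tray floor (less than 6 mm above the tray's underside), upright within 0.1 rad, and the two boxes lengthwise along their trays within 0.25 rad (horizontal distance between gear and orange_tray below 0.015 m and z of gear in the frame of orange_tray below 0.006 m and angle between each of gear, pulley, bobbin_box, power_unit's own z axis and vertical below 0.1 rad and linear speed of each of gear, pulley, bobbin_box, power_unit below 0.02 m/s and angular speed of each of gear, pulley, bobbin_box, power_unit below 0.3 rad/s and horizontal distance between pulley and white_tray below 0.015 m and z of pulley in the frame of white_tray below 0.006 m and horizontal distance between bobbin_box and blue_tray below 0.015 m and z of bobbin_box in the frame of blue_tray below 0.006 m and angle between the y axis of bobbin_box and the y axis of blue_tray, either way round below 0.25 rad and horizontal distance between power_unit and black_tray below 0.015 m and z of power_unit in the frame of black_tray below 0.006 m and angle between the y axis of power_unit and the y axis of black_tray, either way round below 0.25 rad); the robot touches nothing.
It fails at once if a part of the pile is carried off (moved over 60 mm) before the part above it is in its tray ((distance of pulley from where it was at the start of the episode above 0.06 m and horizontal distance between gear and orange_tray above 0.05 m) or (distance of bobbin_box from where it was at the start of the episode above 0.06 m and horizontal distance between pulley and white_tray above 0.05 m) or (distance of power_unit from where it was at the start of the episode above 0.06 m and horizontal distance between bobbin_box and blue_tray above 0.05 m)).
It fails at once if a part is dropped into its tray (faster than 0.5 m/s within 50 mm of it) ((distance between gear and orange_tray below 0.05 m and linear speed of gear above 0.5 m/s) or (distance between pulley and white_tray below 0.05 m and linear speed of pulley above 0.5 m/s) or (distance between bobbin_box and blue_tray below 0.05 m and linear speed of bobbin_box above 0.5 m/s) or (distance between power_unit and black_tray below 0.05 m and linear speed of power_unit above 0.5 m/s)).
It also fails if it takes over 112 s, if anything falls off the work surface, if the arm or the gripper's body presses on something with over 40 N, if the wrist force passes 120 N, or if a joint passes its speed limit or range.

## Working session

There is one attempt and no reset: what is moved stays moved. The work goes in short steps, Python scripts to look and compute and a shell command to move; the robot and the scene stay as the last step left them, time stands still between calls to the robot, and variables do not carry over. Pictures are saved under pics/ and viewed, at most 14 in all, crops included, and the job is handed in when it is done.

```bash
mkdir -p pics; ls; python3 - <<'E'
from workcell import status, optics, ctrl
import cv2,numpy as np
o=status.get_obs(); print({k:np.round(v,3).tolist() for k,v in o.items()})
for n in ("scene","top"):
    d=optics.get_image(n); cv2.imwrite(f"pics/{n}0.png",d["frame"][:,:,::-1])
    print({k:np.round(v,4).tolist() for k,v in d.items() if k!="frame"})
E
```

```text
pics
{'t': 0.0, 'qpos': [1.32, 0.424, 1.631, -0.0, 1.089, -0.019], 'qvel': [-0.003, 0.0, -0.002, 0.0, -0.001, 0.0], 'joint_torque': [-0.001, -54.461, -27.366, 0.064, 0.023, -0.0], 'ee_pos': [143.429, 607.804, 240.947], 'orientation': [-0.363, -3.12, 0.002], 'ft_force': [0.145, -0.022, -0.688], 'moment': [-0.013, 0.01, 0.016], 'grasp_force': 0.0, 'width': 87.803}
{'fx': 527.504, 'fy': 527.504, 'cx': 284.4638, 'cy': 217.6954, 'k1': 0.0657, 'rvec': [2.437, 0.5764, -0.1887], 'tvec': [-558.3616, -176.9005, 1223.0397]}
{'fx': 527.0398, 'fy': 527.0398, 'cx': 287.3852, 'cy': 204.15, 'k1': -0.145, 'rvec': [2.1734, -2.2001, 0.1101], 'tvec': [7.7639, 628.3401, 1178.5986]}
```

View pics/top0.png

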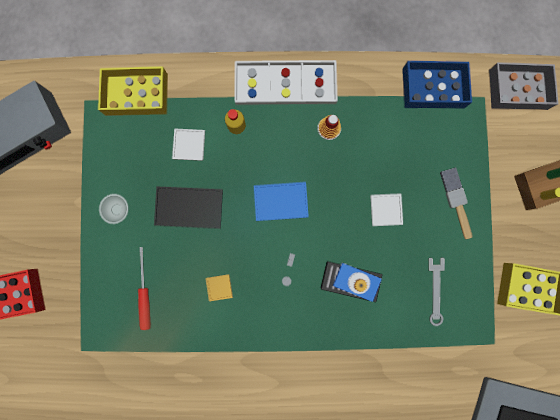

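View pics/scene0.png

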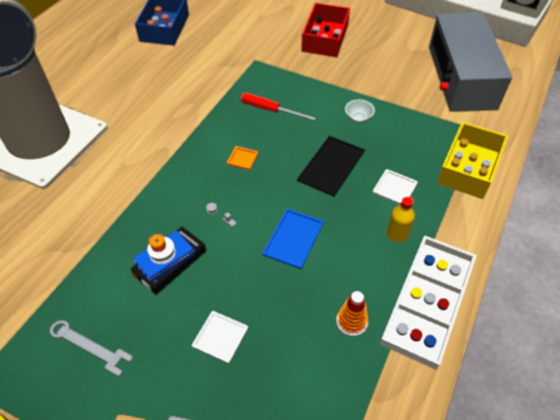

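The top view shows the pile at about (352,282), the orange tray at (219,288), the blue tray at (281,201) and the black tray at (189,208). There are two candidates for the white tray, at (188,144) and (387,210). The scene view shows the gear on top of the pile at about (158,242). Next I'll compute positions.

```bash
cat > h.py <<'E'
from workcell import status, optics, ctrl
import cv2,numpy as np
from scipy.spatial.transform import Rotation as R
def cam(n):
    o=status.get_obs(); d=optics.get_image(n)
    if n=="wrist":
        T=np.eye(4);T[:3,:3]=R.from_rotvec(o["orientation"]).as_matrix();T[:3,3]=o["ee_pos"]
        M=T@np.array(d["hand_eye"]); d["Rwc"],d["C"]=M[:3,:3],M[:3,3]
    else:
        Rm=R.from_rotvec(d["rvec"]).as_matrix(); d["Rwc"],d["C"]=Rm.T,-Rm.T@np.array(d["tvec"])
    d["hsv"]=cv2.cvtColor(d["frame"],cv2.COLOR_RGB2HSV); return d
def ray(d,px,z):
    px=np.atleast_2d(np.asarray(px,float))
    y=np.c_[(px[:,0]-d["cx"])/d["fx"],(px[:,1]-d["cy"])/d["fy"]]; s=y.copy()
    for _ in range(20): s=y/(1+d["k1"]*(s**2).sum(1,keepdims=True))
    v=np.c_[s,np.ones(len(s))]@d["Rwc"].T
    return (d["C"]+v*((z-d["C"][2])/v[:,2])[:,None])[:,:2]
def proj(d,P):
    p=(np.atleast_2d(P)-d["C"])@d["Rwc"]; s=p[:,:2]/p[:,2:]; s=s*(1+d["k1"]*(s**2).sum(1,keepdims=True))
    return s*d["fx"]+[d["cx"],d["cy"]]
def blobs(d,lo,hi,z,amin=60,roi=None):
    m=cv2.inRange(d["hsv"],np.array(lo),np.array(hi))
    if roi: k=np.zeros_like(m);k[roi[1]:roi[3],roi[0]:roi[2]]=255;m&=k
    out=[]
    for c in cv2.findContours(m,cv2.RETR_EXTERNAL,cv2.CHAIN_APPROX_NONE)[0]:
        if cv2.contourArea(c)<amin: continue
        w=ray(d,c[:,0,:],z).astype(np.float32)
        r=cv2.minAreaRect(w); M=cv2.moments(c)
        a=r[2]+(90 if r[1][0]>r[1][1] else 0)   # world heading of... long axis = a+90
        out.append(((round(M["m10"]/M["m00"]),round(M["m01"]/M["m00"])),np.round(r[0],1),np.round(sorted(r[1]),1),round((a+90)%180,1)))
    return out   # pixel, world centre, sides, heading of long side deg
def show(t,b):
    print(t)
    for x in b: print("  ",x[0],x[1].tolist(),x[2].tolist(),x[3])
def tool():
    o=status.get_obs(); return np.array(o["ee_pos"]),R.from_rotvec(o["orientation"])
def to(x,y,z):
    p,r=tool(); print("shift tool",np.round(r.inv().apply(np.array([x,y,z])-p),1),"yhead",round(np.degrees(np.arctan2(*r.as_matrix()[1::-1,1])),1))
E
python3 - <<'E'
from h import *
d=cam("top"); print(d["C"], proj(d,[[0,0,0],[143,608,240]]))
show("orange",blobs(d,(8,120,120),(25,255,255),7,roi=(80,100,490,350)))
show("blue",blobs(d,(100,120,80),(120,255,255),7,roi=(80,100,490,350)))
show("white",blobs(d,(0,0,170),(179,60,255),7,roi=(80,100,490,350)))
show("black",blobs(d,(0,0,0),(179,120,60),7,roi=(80,100,490,350)))
show("box",blobs(d,(100,120,80),(120,255,255),50,roi=(320,250,400,310)))
show("gear",blobs(d,(5,120,120),(25,255,255),90,20,roi=(320,250,400,310)))
show("pulley",blobs(d,(0,0,170),(179,60,255),70,20,roi=(320,250,400,310)))
im=cv2.resize(d["frame"][250:310,310:395],(765,540),interpolation=cv2.INTER_CUBIC); cv2.imwrite("pics/pile.png",im[:,:,::-1])
E
```

```text
[ 527.89880256   21.22459478 1226.71864906] [[290.71395462 473.54639291]
 [-15.73417687 443.79601532]]
orange
   (360, 285) [440.4, -165.8] [24.9, 26.9] 25.7
   (219, 287) [439.5, 160.5] [53.8, 54.6] 98.4
   (328, 129) [812.2, -101.7] [49.7, 53.2] 152.4
   (234, 121) [834.9, 123.8] [42.8, 43.1] 154.0
blue
   (357, 282) [447.8, -158.9] [58.5, 100.8] 66.9
   (281, 201) [637.9, 15.3] [83.7, 122.6] 93.4
   (442, 101) [876.2, -373.5] [5.1, 155.2] 90.6
white
   (359, 283) [446.8, -163.0] [47.6, 49.3] 43.7
   (115, 209) [623.2, 403.1] [36.2, 37.8] 0.9
   (387, 210) [614.9, -232.2] [71.8, 72.3] 91.8
   (188, 144) [775.1, 232.0] [71.7, 72.2] 176.5
black
   (162, 200) [629.2, 272.0] [72.6, 88.0] 176.9
box
   (357, 282) [450.7, -152.6] [56.4, 97.2] 66.9
gear
   (360, 285) [446.4, -153.1] [23.3, 25.1] 25.7
pulley
   (359, 283) [451.0, -153.5] [45.2, 46.7] 43.7
```

View pics/pile.png

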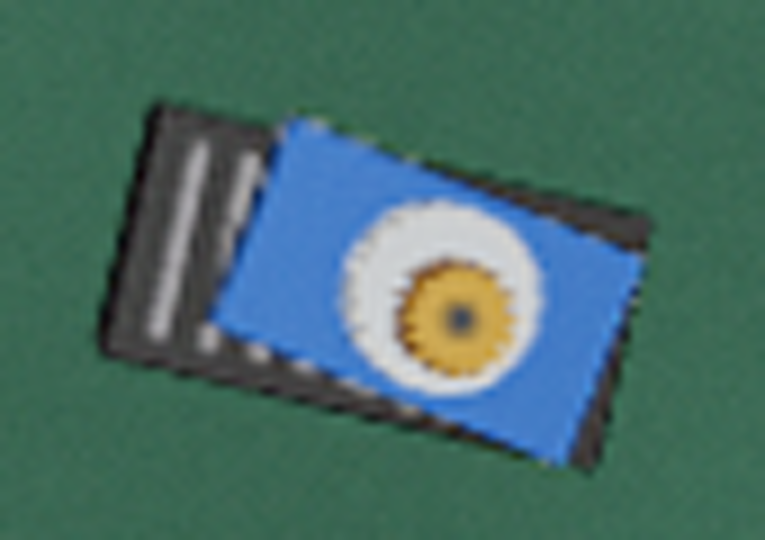

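The pile is stacked as described: gear (360,285) on pulley (359,283) on blue box (357,282) on black unit.

What could be mistaken for each target:
- **White tray:** (188,144) at y=+232 or (387,210) at y=-232. I choose (387,210), the one farthest to the robot's right.
- **Gear:** the cone (329,127) and the bottle (234,121) are also orange. I choose the one on the pile at (360,285).
- **Blue tray:** the bin at (437,85) is also blue. I choose (281,201).
- **Black tray:** (189,208).

```bash
python3 - <<'E'
from h import *
to(400,250,240); to(448,-153,200)
d=optics.get_image("wrist"); print(np.round(d["hand_eye"],3))
d=cam("top")
show("black",blobs(d,(0,0,0),(179,255,75),7,300,roi=(130,170,240,250)))
E
```

```text
shift tool [-331.9 -289.4    1.4] yhead 76.7
shift tool [-471.2 -670.5   41.9] yhead 76.7
[[-1.00000e-03 -9.63000e-01 -2.70000e-01  7.34150e+01]
 [ 1.00000e+00 -1.00000e-03 -0.00000e+00 -2.21000e-01]
 [ 0.00000e+00 -2.70000e-01  9.63000e-01 -1.43186e+02]
 [ 0.00000e+00  0.00000e+00  0.00000e+00  1.00000e+00]]
black
   (188, 207) [626.2, 231.2] [91.1, 156.8] 86.8
```

```bash
python3 -m inch '[[[-332,-289,0,0,0,0.8,100],[-332,-289,0,0,0,0.8,100],[-332,-289,0,0,0,0.8,100],[-332,-289,0,0,0,0.8,100],[-332,-289,0,0,0,0.8,100],[-332,-289,0,0,0,0.8,100],[-332,-289,0,0,0,0.8,100],[-332,-289,0,0,0,0.8,100],[-332,-289,0,0,0,0.8,100],[-471,-670,42,0,0,1.74,100],[-471,-670,42,0,0,1.74,100],[-471,-670,42,0,0,1.74,100],[-471,-670,42,0,0,1.74,100],[-471,-670,42,0,0,1.74,100],[-471,-670,42,0,0,1.74,100],[-471,-670,42,0,0,1.74,100],[-471,-670,42,0,0,1.74,100],[-471,-670,42,0,0,1.74,100],[-471,-670,42,0,0,1.74,100],[-471,-670,42,0,0,1.74,100]]]'
cat > look.py <<'E'
from h import *
import sys
d=cam("wrist"); cv2.imwrite(f"pics/{sys.argv[1]}.png",d["frame"][:,:,::-1])
show("orange z90",blobs(d,(8,120,100),(25,255,255),90,200))
show("white z70",blobs(d,(0,0,150),(179,60,255),70,500))
show("blue z50",blobs(d,(100,120,60),(120,255,255),50,1000))
show("dark z28",blobs(d,(0,0,0),(179,255,75),28,1000))
p,r=tool(); print(p, np.round(r.as_matrix(),3).tolist(), status.get_obs()["qpos"])
E
python3 look.py w1
```

```text
t: 2.25
ee_pos: [447.6, -151.2, 199.6]
orientation: [-2.619, -1.734, 0.0]
ft_force: [0.4, -0.4, -0.4]
width: 87.9
grasp_force: 0.0
orange z90
   (312, 399) [405.8, -330.5] [10.7, 111.1] 156.8
   (497, 393) [557.7, -389.5] [20.3, 141.6] 157.2
   (484, 340) [568.4, -327.6] [23.7, 63.4] 65.9
   (79, 331) [244.7, -186.7] [27.5, 75.1] 48.1
   (279, 212) [446.1, -153.5] [25.1, 25.1] 76.7
white z70
   (286, 362) [400.6, -294.8] [26.6, 70.3] 5.4
   (228, 341) [354.1, -256.8] [13.1, 288.3] 156.8
   (283, 203) [450.0, -153.8] [45.9, 49.0] 67.0
   (456, 196) [582.2, -205.0] [74.0, 97.4] 91.8
   (216, 26) [457.3, -12.9] [18.1, 19.4] 108.2
   (271, 15) [497.1, -20.6] [12.9, 23.8] 163.8
blue z50
   (283, 195) [449.9, -153.9] [56.6, 96.0] 67.0
dark z28
   (273, 344) [382.3, -304.5] [236.3, 680.6] 157.0
[ 447.70500419 -150.79653834  199.66952993] [[0.389, 0.921, -0.0], [0.921, -0.389, 0.0], [0.0, -0.001, -1.0]] [-3.50217550e-01  2.60835492e-01  1.99293843e+00  2.91065520e-04
  8.88418704e-01  4.95574692e-02]
```

View pics/w1.png

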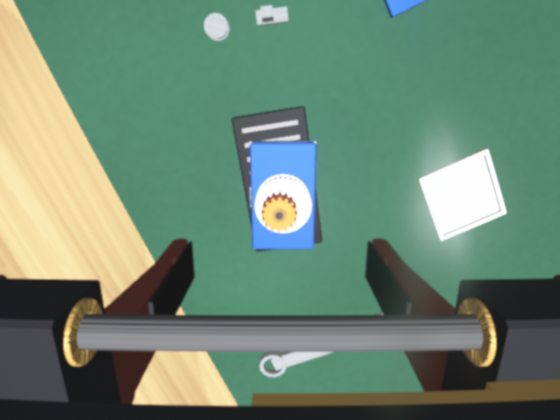

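The wrist view shows the gear at (279,212), the pulley at (283,203), the blue box at (283,195) aligned with the fingers, and the black unit turned slightly. Gear centre is about (446,-153.5). Going down to grip it and lift.

```bash
python3 -m inch '[[[-3,-0.5,40,0,0,0,100],[-3,-0.5,70,0,0,0,100],[-3,-0.5,90,0,0,0,100],[-3,-0.5,100,0,0,0,80],[-3,-0.5,102.5,0,0,0,60],[-3,-0.5,102.5,0,0,0,60],[-3,-0.5,102.5,0,0,0,0],[-3,-0.5,102.5,0,0,0,0],[-3,-0.5,102.5,0,0,0,0],[-3,-0.5,102.5,0,0,0,0],[-3,-0.5,102.5,0,0,0,0],[-3,-0.5,102.5,0,0,0,0],[-3,-0.5,102.5,0,0,0,0]]]'; python3 -m inch '[[[0,0,-5,0,0,0,0],[0,0,-15,0,0,0,0],[0,0,-40,0,0,0,0],[0,0,-70,0,0,0,0],[0,0,-70,0,0,0,0]]]'
python3 - <<'E'
from h import *
d=cam("top")
show("pulley",blobs(d,(0,0,170),(179,60,255),70,20,roi=(320,250,400,310)))
to(439.5,160.5,120); print(tool()[0])
E
```

```text
t: 3.6
ee_pos: [446.5, -154.7, 97.4]
orientation: [2.619, 1.734, 0.0]
ft_force: [-0.9, -0.2, 4.6]
width: 27.0
grasp_force: 30.0
t: 4.1
ee_pos: [448.6, -155.4, 170.9]
orientation: [2.615, 1.732, 0.006]
ft_force: [0.7, -0.8, 0.1]
width: 26.9
grasp_force: 30.0
pulley
   (354, 281) [456.1, -141.3] [22.9, 42.3] 156.9
   (388, 292) [437.1, -215.2] [55.8, 92.2] 178.5
   (372, 288) [438.9, -183.2] [10.0, 96.6] 169.0
shift tool [ 287.3 -130.9   48.7] yhead -23.0
[ 447.67423598 -155.03715717  169.21771531]
```

```bash
python3 -m inch '[[[287,-131,0,0,0,0,0],[287,-131,0,0,0,0,0],[287,-131,0,0,0,0,0],[287,-131,0,0,0,0,0],[287,-131,0,0,0,0,0],[287,-131,0,0,0,0,0],[287,-131,0,0,0,0,0],[287,-131,0,0,0,0,0],[287,-131,30,0,0,0,0],[287,-131,60,0,0,0,0],[287,-131,80,0,0,0,0],[287,-131,80,0,0,0,0]]]'
python3 - <<'E'
from h import *
d=cam("wrist"); cv2.imwrite("pics/w2.png",d["frame"][:,:,::-1])
show("orange z7",blobs(d,(8,120,100),(25,255,255),7,800))
to(439.5,160.5,31); print(tool()[0])
E
```

```text
t: 5.35
ee_pos: [435.5, 158.9, 84.6]
orientation: [-2.619, -1.732, 0.01]
ft_force: [-0.4, 0.5, -0.2]
width: 27.0
grasp_force: 30.0
orange z7
   (307, 397) [384.8, 21.8] [18.6, 309.4] 157.2
   (283, 230) [432.6, 146.6] [70.9, 79.4] 98.2
shift tool [ 2.4  2.4 54.9] yhead -23.0
[436.55258162 159.34193155  85.94651069]
```

View pics/w2.png

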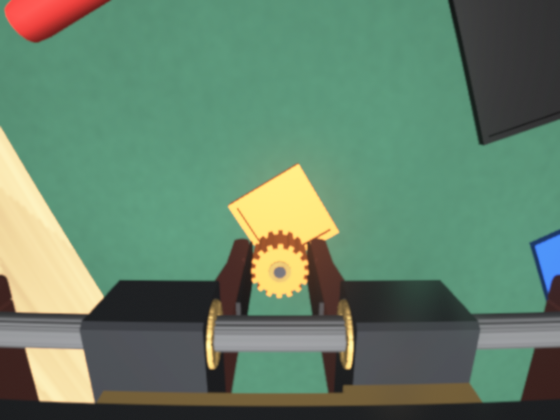

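The gear is held upright at (280,272), and the tray below it has corners at (299,164), (228,206) and (339,233), consistent with the top estimate. Lowering.

```bash
python3 -m inch '[[[2.5,2.5,20,0,0,0,0],[2.5,2.5,35,0,0,0,0],[2.5,2.5,45,0,0,0,0],[2.5,2.5,50,0,0,0,0],[2.5,2.5,53,0,0,0,0],[2.5,2.5,55,0,0,0,0],[2.5,2.5,55,0,0,0,0],[2.5,2.5,55,0,0,0,0]]]'
```

```text
t: 6.2
ee_pos: [441.3, 162.2, 32.5]
orientation: [2.619, 1.734, 0.001]
ft_force: [0.7, -0.6, -0.4]
width: 26.8
grasp_force: 30.0
```

```bash
python3 -m inch '[[[-1,-1,1,0,0,0,0],[-1,-1,1.5,0,0,0,0],[-1,-1,1.5,0,0,0,0],[-1,-1,1.5,0,0,0,36],[-1,-1,1.5,0,0,0,42],[-1,-1,1.5,0,0,0,55],[-1,-1,1.5,0,0,0,65],[-1,-1,1.5,0,0,0,65],[-1,-1,-20,0,0,0,65],[-1,-1,-60,0,0,0,65],[-1,-1,-100,0,0,0,80],[-1,-1,-140,0,0,0,100],[-1,-1,-140,0,0,0,100],[-1,-1,-140,0,0,0,100]]]'
python3 - <<'E'
from h import *
d=cam("wrist"); cv2.imwrite("pics/w3.png",d["frame"][:,:,::-1])
show("orange z7",blobs(d,(8,120,100),(25,255,255),7,800))
to(450,-153.8,150); print(tool()[0])
E
```

```text
t: 7.6
ee_pos: [440.2, 161.7, 172.9]
orientation: [2.619, 1.734, 0.004]
ft_force: [0.8, -1.1, -0.3]
width: 85.1
grasp_force: 0.0
orange z7
   (312, 399) [382.7, -71.7] [14.3, 148.1] 156.6
   (494, 393) [565.6, -143.8] [25.8, 181.7] 157.0
   (85, 330) [192.3, 101.1] [33.0, 91.0] 49.3
   (278, 193) [439.0, 159.9] [54.4, 54.6] 98.1
shift tool [-286.1  132.8   21.8] yhead -23.0
[439.35855112 161.43101469 171.78555292]
```

View pics/w3.png

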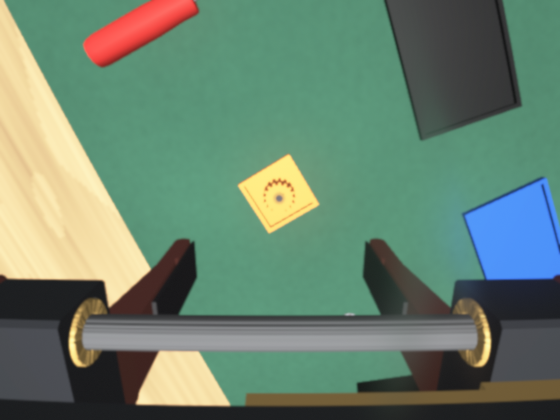

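The gear lies in the orange tray, with its hub at (279,198) near the tray centre (278,193). Back to the pile.

```bash
python3 -m inch '[[[-286,133,0,0,0,0,100],[-286,133,0,0,0,0,100],[-286,133,0,0,0,0,100],[-286,133,0,0,0,0,100],[-286,133,0,0,0,0,100],[-286,133,0,0,0,0,100],[-286,133,0,0,0,0,100],[-286,133,0,0,0,0,100],[-286,133,0,0,0,0,100],[-286,133,0,0,0,0,100],[-286,133,0,0,0,0,100]]]'
python3 - <<'E'
from h import *
d=cam("wrist"); cv2.imwrite("pics/w4.png",d["frame"][:,:,::-1])
show("white z70",blobs(d,(0,0,150),(179,60,255),70,800,roi=(200,80,360,260)))
show("blue z50",blobs(d,(100,120,60),(120,255,255),50,1000,roi=(200,80,360,260)))
b=blobs(d,(0,0,150),(179,60,255),70,800,roi=(200,80,360,260))[0][1]
to(*b,77.5); print(tool()[0])
E
```

```text
t: 8.75
ee_pos: [450.4, -152.3, 171.8]
orientation: [-2.617, -1.736, 0.001]
ft_force: [0.5, 0.1, 0.7]
width: 88.2
grasp_force: 0.0
white z70
   (279, 213) [449.7, -153.8] [46.0, 49.3] 67.1
blue z50
   (279, 202) [450.3, -152.8] [56.2, 92.9] 67.1
shift tool [-1.5 -0.2 94.5] yhead -22.9
[ 450.51229922 -152.47499176  171.95871675]
```

```bash
python3 -m inch '[[[-1.5,0,40,0,0,0,100],[-1.5,0,70,0,0,0,100],[-1.5,0,85,0,0,0,90],[-1.5,0,92,0,0,0,80],[-1.5,0,94.5,0,0,0,80],[-1.5,0,94.5,0,0,0,80],[-1.5,0,94.5,0,0,0,0],[-1.5,0,94.5,0,0,0,0],[-1.5,0,94.5,0,0,0,0],[-1.5,0,94.5,0,0,0,0],[-1.5,0,94.5,0,0,0,0],[-1.5,0,94.5,0,0,0,0]]]'; python3 -m inch '[[[0,0,-5,0,0,0,0],[0,0,-15,0,0,0,0],[0,0,-40,0,0,0,0],[0,0,-80,0,0,0,0],[0,0,-80,0,0,0,0],[0,0,-80,0,0,0,0]]]'
python3 - <<'E'
from h import *
to(615,-232,110); print(tool()[0])
E
```

```text
t: 10.0
ee_pos: [450.3, -155.1, 78.2]
orientation: [2.619, 1.734, 0.001]
ft_force: [-1.0, 0.4, 6.7]
width: 45.2
grasp_force: 30.0
t: 10.6
ee_pos: [450.6, -155.2, 158.9]
orientation: [2.618, 1.733, 0.002]
ft_force: [-0.6, -0.1, -1.0]
width: 45.5
grasp_force: 30.0
shift tool [ -6.5 181.2  49.4] yhead -23.0
[ 450.55329039 -155.23332912  158.86137206]
```

```bash
python3 -m inch '[[[-6.5,181,0,0,0,0,0],[-6.5,181,0,0,0,0,0],[-6.5,181,0,0,0,0,0],[-6.5,181,0,0,0,0,0],[-6.5,181,0,0,0,0,0],[-6.5,181,0,0,0,0,0],[-6.5,181,0,0,0,0,0],[-6.5,181,20,0,0,0,0],[-6.5,181,20,0,0,0,0]]]'
python3 - <<'E'
from h import *
d=cam("wrist"); cv2.imwrite("pics/w5.png",d["frame"][:,:,::-1])
to(615,-232,31.5); print(tool()[0])
print(proj(d,[[615,-232,7]]))
E
```

```text
t: 11.5
ee_pos: [611.4, -230.5, 135.5]
orientation: [-2.616, -1.732, 0.005]
ft_force: [-0.8, -0.5, -0.5]
width: 45.3
grasp_force: 30.0
shift tool [ -0.    3.5 105.1] yhead -23.0
[ 612.12502602 -230.74000563  136.61025015]
[[284.65438826 202.26737523]]
```

View pics/w5.png

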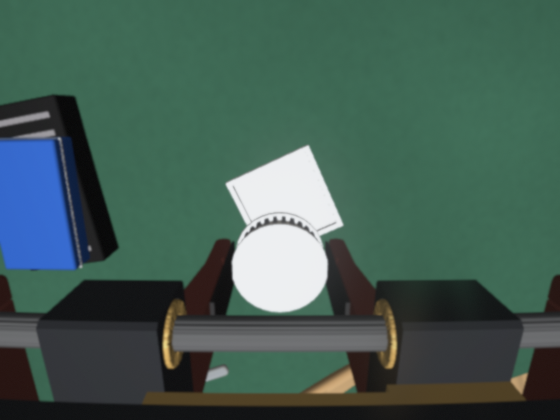

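The pulley is held flat at (280,266). The tray corners at (227,184) and (343,226) have their midpoint at (285,205), which matches the projected centre. Lowering.

```bash
python3 -m inch '[[[0,2.5,30,0,0,0,0],[0,2.5,60,0,0,0,0],[0,2.5,80,0,0,0,0],[0,2.5,92,0,0,0,0],[0,2.5,98,0,0,0,0],[0,2.5,102,0,0,0,0],[0,2.5,104,0,0,0,0],[0,2.5,105,0,0,0,0],[0,2.5,105,0,0,0,0],[0,2.5,105,0,0,0,0]]]'
```

```text
t: 12.55
ee_pos: [616.7, -232.8, 33.2]
orientation: [2.619, 1.734, 0.001]
ft_force: [0.5, 0.2, 0.1]
width: 45.2
grasp_force: 30.0
```

```bash
python3 -m inch '[[[0,-1.5,1,0,0,0,0],[0,-1.5,1.7,0,0,0,0],[0,-1.5,1.7,0,0,0,0],[0,-1.5,1.7,0,0,0,56],[0,-1.5,1.7,0,0,0,64],[0,-1.5,1.7,0,0,0,80],[0,-1.5,1.7,0,0,0,90],[0,-1.5,1.7,0,0,0,100],[0,-1.5,-20,0,0,0,100],[0,-1.5,-60,0,0,0,100],[0,-1.5,-100,0,0,0,100],[0,-1.5,-130,0,0,0,100],[0,-1.5,-130,0,0,0,100],[0,-1.5,-130,0,0,0,100]]]'
python3 - <<'E'
from h import *
d=cam("wrist"); cv2.imwrite("pics/w6.png",d["frame"][:,:,::-1])
show("white z7",blobs(d,(0,0,140),(179,60,255),7,1500,roi=(180,80,400,280)))
to(450.3,-153.5,160); print(tool()[0])
E
```

```text
t: 13.95
ee_pos: [615.2, -232.1, 163.2]
orientation: [2.618, 1.734, 0.001]
ft_force: [-0.9, -0.7, 0.5]
width: 87.9
grasp_force: 0.0
white z7
   (279, 194) [614.6, -233.6] [74.9, 75.2] 91.8
shift tool [   8.  -181.7    2.1] yhead -23.0
[ 614.47402253 -231.81091215  161.96332167]
```

View pics/w6.png

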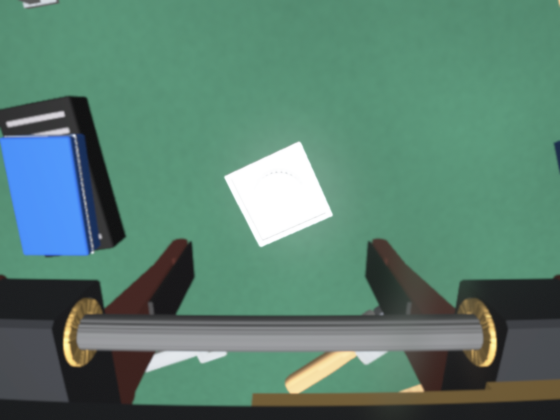

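The pulley sits inside the white tray; its tooth ring shows near (279,175) and the tray is centred at (279,194). Back to the pile for the box.

```bash
python3 -m inch '[[[8,-181,0,0,0,0,100],[8,-181,0,0,0,0,100],[8,-181,0,0,0,0,100],[8,-181,0,0,0,0,100],[8,-181,0,0,0,0,100],[8,-181,0,0,0,0,100],[8,-181,0,0,0,0,100],[8,-181,0,0,0,0,100]]]'
python3 - <<'E'
from h import *
d=cam("wrist")
b=blobs(d,(100,120,60),(120,255,255),50,1000,roi=(180,60,380,290)); show("blue z50",b)
to(*b[0][1],56); print(tool()[0])
E
```

```text
t: 14.8
ee_pos: [452.7, -154.6, 162.4]
orientation: [2.619, 1.734, 0.0]
ft_force: [0.9, 0.4, 0.2]
width: 88.3
grasp_force: 0.0
blue z50
   (275, 204) [449.8, -153.9] [56.7, 96.4] 67.2
shift tool [ -0.5  -2.8 106.4] yhead -23.0
[ 452.53297728 -154.51065974  162.4116935 ]
```

```bash
python3 -m inch '[[[-0.5,-2.5,40,0,0,0,100],[-0.5,-2.5,75,0,0,0,100],[-0.5,-2.5,95,0,0,0,100],[-0.5,-2.5,104,0,0,0,100],[-0.5,-2.5,106,0,0,0,100],[-0.5,-2.5,106,0,0,0,100],[-0.5,-2.5,106,0,0,0,0],[-0.5,-2.5,106,0,0,0,0],[-0.5,-2.5,106,0,0,0,0],[-0.5,-2.5,106,0,0,0,0],[-0.5,-2.5,106,0,0,0,0],[-0.5,-2.5,106,0,0,0,0]]]'; python3 -m inch '[[[0,0,-5,0,0,0,0],[0,0,-15,0,0,0,0],[0,0,-40,0,0,0,0],[0,0,-80,0,0,0,0],[0,0,-80,0,0,0,0],[0,0,-80,0,0,0,0]]]'
python3 - <<'E'
from h import *
to(638,15.3,135); print(tool()[0])
d=cam("top"); show("dark",blobs(d,(0,0,0),(179,255,75),28,300,roi=(300,240,420,320)))
E
```

```text
t: 16.05
ee_pos: [449.3, -153.6, 57.1]
orientation: [2.619, 1.734, 0.001]
ft_force: [-1.1, 0.7, 6.1]
width: 55.8
grasp_force: 30.0
t: 16.65
ee_pos: [449.5, -153.7, 137.7]
orientation: [2.618, 1.733, 0.002]
ft_force: [-0.7, 1.2, -2.0]
width: 56.0
grasp_force: 30.0
shift tool [229.2 107.6   3. ] yhead -23.0
[ 449.47595925 -153.67030431  137.67563605]
dark
   (339, 280) [458.8, -121.6] [88.1, 125.4] 164.9
```

```bash
python3 -m inch '[[[229,107.5,0,0,0,-0.46,0],[229,107.5,0,0,0,-0.46,0],[229,107.5,0,0,0,-0.46,0],[229,107.5,0,0,0,-0.46,0],[229,107.5,0,0,0,-0.46,0],[229,107.5,0,0,0,-0.46,0],[229,107.5,0,0,0,-0.46,0],[229,107.5,0,0,0,-0.46,0],[229,107.5,0,0,0,-0.46,0]]]'
python3 - <<'E'
from h import *
d=cam("wrist"); cv2.imwrite("pics/w7.png",d["frame"][:,:,::-1])
to(638,15.3,32.5); print(tool()[0])
E
```

```text
t: 17.6
ee_pos: [635.9, 14.3, 135.9]
orientation: [-2.155, -2.284, 0.003]
ft_force: [0.3, 0.6, -0.4]
width: 56.2
grasp_force: 30.0
shift tool [  0.9   2.  103.8] yhead 3.3
[636.19492169  14.2610772  136.25902058]
```

View pics/w7.png

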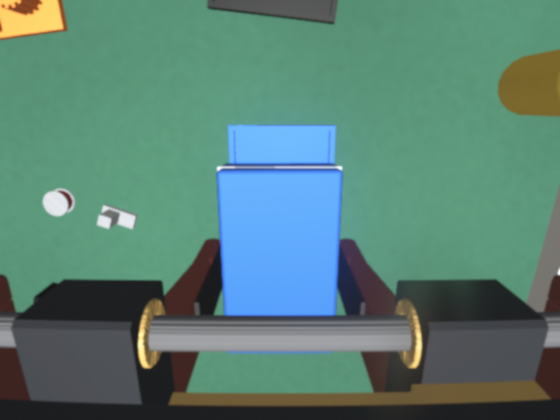

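The box is held straight at (280,245), with the tray edge at row 126 (columns 229–335) behind it, parallel to the box and centred. Lowering.

```bash
python3 -m inch '[[[0,1,30,0,0,0,0],[0,1,60,0,0,0,0],[0,1,80,0,0,0,0],[0,1,92,0,0,0,0],[0,1,98,0,0,0,0],[0,1,101,0,0,0,0],[0,1,103,0,0,0,0],[0,1,103,0,0,0,0],[0,1,103,0,0,0,0]]]'
```

```text
t: 18.55
ee_pos: [638.9, 15.5, 34.4]
orientation: [2.154, 2.286, 0.001]
ft_force: [-0.4, 0.4, -1.3]
width: 55.8
grasp_force: 30.0
```

```bash
python3 -m inch '[[[0,-0.5,1,0,0,0,0],[0,-0.5,2,0,0,0,0],[0,-0.5,2,0,0,0,0],[0,-0.5,2,0,0,0,68],[0,-0.5,2,0,0,0,76],[0,-0.5,2,0,0,0,90],[0,-0.5,2,0,0,0,100],[0,-0.5,2,0,0,0,100],[0,-0.5,-20,0,0,0,100],[0,-0.5,-60,0,0,0,100],[0,-0.5,-100,0,0,0,100],[0,-0.5,-140,0,0,0,100],[0,-0.5,-140,0,0,0,100],[0,-0.5,-140,0,0,0,100]]]'
python3 - <<'E'
from h import *
d=cam("wrist"); cv2.imwrite("pics/w8.png",d["frame"][:,:,::-1])
d=cam("top"); cv2.imwrite("pics/t8.png",cv2.resize(d["frame"][90:330,80:480],(800,480))[:,:,::-1])
show("blue",blobs(d,(100,120,60),(120,255,255),7,300,roi=(230,160,330,250)))
b=blobs(d,(0,0,0),(179,255,75),28,300,roi=(300,240,420,320)); show("dark",b)
to(450,-153,165); print(tool()[0])
E
```

```text
t: 19.95
ee_pos: [638.4, 15.4, 174.7]
orientation: [2.154, 2.285, 0.002]
ft_force: [0.1, -0.4, -1.0]
width: 87.9
grasp_force: 0.0
blue
dark
   (357, 282) [448.9, -150.2] [67.5, 116.6] 75.7
shift tool [-157.1 -196.5    7.8] yhead 3.4
[636.95462425  15.38386319 172.43214599]
```

View pics/w8.png

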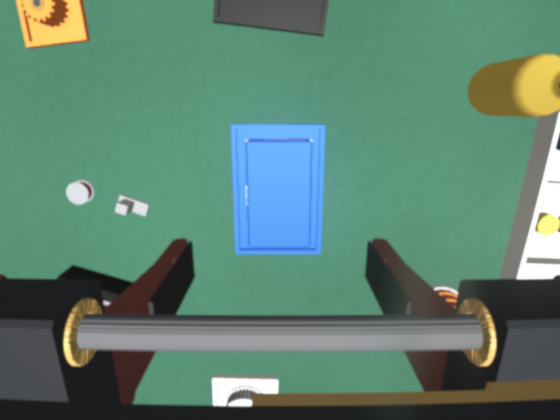

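The bobbin box lies centred and straight in the blue tray (box at (279,195), tray edges at columns 232–325). Now the power unit.

```bash
python3 -m inch '[[[-157,-196,0,0,0,0.31,100],[-157,-196,0,0,0,0.31,100],[-157,-196,0,0,0,0.31,100],[-157,-196,0,0,0,0.31,100],[-157,-196,0,0,0,0.31,100],[-157,-196,0,0,0,0.31,100],[-157,-196,0,0,0,0.31,100],[-157,-196,0,0,0,0.31,100],[-157,-196,0,0,0,0.31,100],[-157,-196,0,0,0,0.31,100]]]'
python3 - <<'E'
from h import *
d=cam("wrist"); cv2.imwrite("pics/w9.png",d["frame"][:,:,::-1])
g=cv2.inRange(d["hsv"],np.array((65,90,30)),np.array((95,255,255)))
d["hsv"][g>0]=255; d["hsv"][g==0]=0
b=blobs(d,(0,0,0),(0,0,0),28,2000,roi=(190,80,370,270)); show("unit",b)
print(proj(d,np.c_[cv2.boxPoints(((448.9,-151),(66,130),75.7-90)),np.full(4,28)]).round().tolist())
to(*b[0][1],29); print(tool()[0])
E
```

```text
t: 21.05
ee_pos: [452.3, -152.1, 173.4]
orientation: [-2.48, -1.928, 0.0]
ft_force: [0.8, -0.1, 0.3]
width: 88.0
grasp_force: 0.0
unit
   (274, 184) [449.8, -144.4] [66.2, 129.2] 75.7
[[234.0, 119.0], [239.0, 266.0], [312.0, 266.0], [315.0, 119.0]]
shift tool [  6.9  -4.2 144.5] yhead -14.3
[ 452.14246081 -152.1601696   173.47214076]
```

View pics/w9.png

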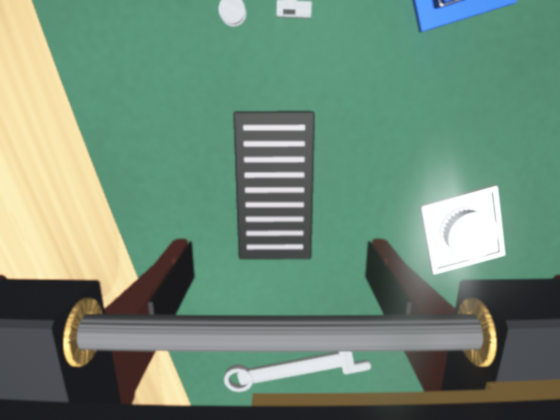

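The power unit is clear at (274,184), aligned with the fingers, measuring 66x129 mm. Gripping.

```bash
python3 -m inch '[[[7,-4,40,0,0,0,100],[7,-4,80,0,0,0,100],[7,-4,110,0,0,0,100],[7,-4,130,0,0,0,100],[7,-4,141,0,0,0,100],[7,-4,144.5,0,0,0,100],[7,-4,144.5,0,0,0,100],[7,-4,144.5,0,0,0,0],[7,-4,144.5,0,0,0,0],[7,-4,144.5,0,0,0,0],[7,-4,144.5,0,0,0,0],[7,-4,144.5,0,0,0,0]]]'; python3 -m inch '[[[0,0,-5,0,0,0,0],[0,0,-15,0,0,0,0],[0,0,-40,0,0,0,0],[0,0,-80,0,0,0,0],[0,0,-100,0,0,0,0],[0,0,-100,0,0,0,0]]]'
python3 - <<'E'
from h import *
to(500,60,125); to(626.2,231.2,125); print(tool()[0])
E
```

```text
t: 22.3
ee_pos: [449.8, -145.3, 29.9]
orientation: [2.481, 1.925, 0.001]
ft_force: [-0.4, 1.2, 7.0]
width: 65.9
grasp_force: 30.0
t: 22.9
ee_pos: [451.0, -145.7, 132.1]
orientation: [2.478, 1.923, 0.005]
ft_force: [1.0, -0.7, -3.1]
width: 65.6
grasp_force: 30.0
shift tool [211.4  -3.7   7. ] yhead -14.4
shift tool [408.6  76.    7.4] yhead -14.4
[ 451.036891   -145.70307647  132.11626924]
```

```bash
python3 -m inch '[[[408.5,76,0,0,0,-0.194,0],[408.5,76,0,0,0,-0.194,0],[408.5,76,0,0,0,-0.194,0],[408.5,76,0,0,0,-0.194,0],[408.5,76,0,0,0,-0.194,0],[408.5,76,0,0,0,-0.194,0],[408.5,76,0,0,0,-0.194,0],[408.5,76,0,0,0,-0.194,0],[408.5,76,0,0,0,-0.194,0],[408.5,76,0,0,0,-0.194,0],[408.5,76,0,0,0,-0.194,0],[408.5,76,0,0,0,-0.194,0]]]'
python3 - <<'E'
from h import *
d=cam("wrist"); cv2.imwrite("pics/w10.png",d["frame"][:,:,::-1])
to(626.2,231.2,33); print(tool()[0])
E
```

```text
t: 24.1
ee_pos: [623.2, 230.0, 128.2]
orientation: [-2.284, -2.155, 0.004]
ft_force: [0.3, -0.2, -3.7]
width: 65.9
grasp_force: 30.0
shift tool [ 1.5  2.8 95.6] yhead -3.3
[623.52224263 229.94623136 128.56793045]
```

View pics/w10.png

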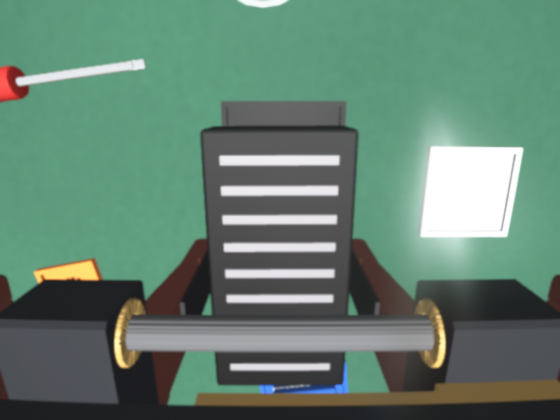

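The unit is held straight, and the tray's far edge (columns 222–346, row 102) is parallel and nearly centred. Lowering.

```bash
python3 -m inch '[[[0.5,1.5,30,0,0,0,0],[0.5,1.5,55,0,0,0,0],[0.5,1.5,72,0,0,0,0],[0.5,1.5,84,0,0,0,0],[0.5,1.5,90,0,0,0,0],[0.5,1.5,93,0,0,0,0],[0.5,1.5,95,0,0,0,0],[0.5,1.5,95,0,0,0,0],[0.5,1.5,95,0,0,0,0]]]'
```

```text
t: 25.05
ee_pos: [626.4, 232.4, 34.9]
orientation: [2.283, 2.157, 0.002]
ft_force: [0.0, 0.5, -3.8]
width: 66.0
grasp_force: 30.0
```

```bash
python3 -m inch '[[[-0.5,0,1,0,0,0,0],[-0.5,0,2,0,0,0,0],[-0.5,0,2,0,0,0,0],[-0.5,0,2,0,0,0,80],[-0.5,0,2,0,0,0,88],[-0.5,0,2,0,0,0,100],[-0.5,0,2,0,0,0,100],[-0.5,0,2,0,0,0,100],[-0.5,0,-20,0,0,0,100],[-0.5,0,-60,0,0,0,100],[-0.5,0,-100,0,0,0,100],[-0.5,0,-140,0,0,0,100],[-0.5,0,-140,0,0,0,100],[-0.5,0,-140,0,0,0,100],[-0.5,0,-140,0,0,0,100]]]'
python3 - <<'E'
from h import *
d=cam("wrist"); cv2.imwrite("pics/w11.png",d["frame"][:,:,::-1])
d=cam("scene"); cv2.imwrite("pics/s11.png",d["frame"][:,:,::-1])
E
```

```text
t: 26.55
ee_pos: [625.0, 231.3, 172.8]
orientation: [-2.283, -2.157, 0.003]
ft_force: [0.6, 0.1, 0.1]
width: 87.6
grasp_force: 0.0
```

View pics/w11.png

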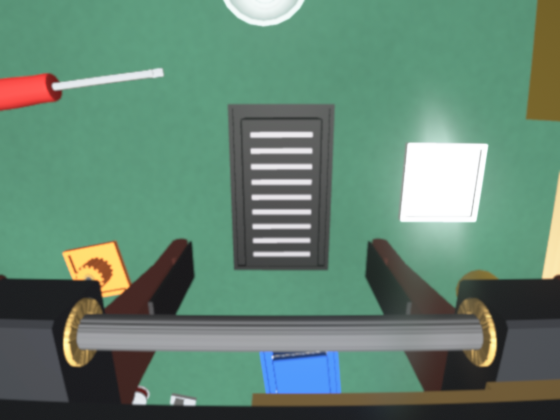

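View pics/s11.png

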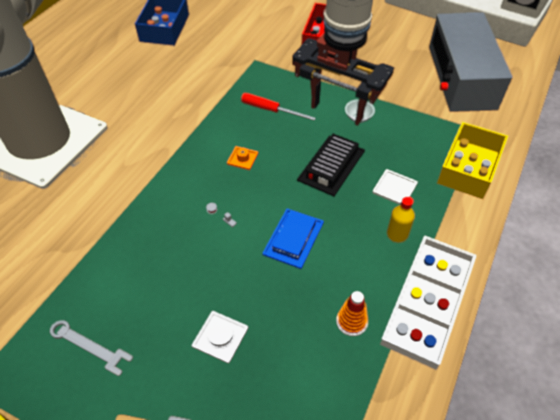

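All four parts lie flat in their trays in the scene view: gear (243,156), pulley (220,336), box (293,238), unit (332,163). The arm is clear, so I'm handing in.

```bash
python3 -c "
from workcell import ctrl
print(ctrl.close_job())"
```

```text
the job is handed in; nothing more can be done
None
```

All four parts are flat and released in their own colour trays, taken from the top of the pile down, and the job was handed in at about 27 s of the 112 s allowed; the hand-in returned no verdict.

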